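# Draw a parts tray out of its runners and tip the nuts into its cut corner

## Task

Take the small grey plastic parts tray by its bridge handle, draw it gently straight out of the open front of its aluminium runners along the bench until it is clear of their lips, then lift it at least 10 cm clear of the bench. Tilt it about 35 degrees, down toward its one cut-off corner, so that all three loose steel nuts slide together into that corner, and finish while still holding the tray up, tilted and still, with the nuts in the corner. Spill nothing and leave everything else on the bench where it stands.

Things in the scene. Friction and masses are not known exactly. Their poses are not given: they have to be found in the camera images.
- tray_handle (a point): Centre of the handle bar of the parts tray. The bar is a flat-sided bridge over the middle of the tray, 14 mm thick (along the tray's x), 98 mm long between its two uprights (along the tray's y) and 20 mm high; its centre is 76 mm above the tray's underside and its axes are the tray's. Under the bar 63 mm are free down to the tray floor.
- parts_tray: Grey plastic tray, 150 (x) by 106 (y) by 32 mm high, 86 mm with the handle; 3 mm walls and floor; 0.24 to 0.38 kg. Along each long side a flange, 11 mm wide, top 28 mm above the underside (128 mm over both). One corner, at -x and +y, is cut off at 45 degrees over 28 mm; the others are square. Origin at the centre of its underside, z up, -x the end that faces out of the runners.
- cut_corner (a point): The point of the tray floor 2 to 3 mm inside the middle of the wall of the cut corner, at (-61, 39, 3) mm in the tray's frame; axes as the tray's. Leaning the tray toward this corner brings both its -x end and its +y side down.
- holder: Fixed aluminium holder, 170 mm wide: two C-shaped runners, x = -25 to +75 mm, 22 mm high bar at the back. Origin on the bench, within 5 mm of the tray's; axes parallel to the tray's (within 0.01 rad). Lips 32 to 36 mm above the bench cover the tray's flanges by 5 mm, 4 mm above them; 3 mm play each side. The tray comes free only after sliding 100 mm along the holder's -x (toward the robot).
- nut_1_center (a point): Centre of one of three alike loose steel hexagon nuts, 17 mm across flats, 10 mm high, 12 g, lying flat on the tray floor. They slide on the tray once it slopes by about 11 degrees (friction coefficient about 0.2); a nut that lies against a wall needs some 15 to 25 degrees of lean.
- nut_2_center (a point): Centre of one of three alike loose steel hexagon nuts, 17 mm across flats, 10 mm high, 12 g, lying flat on the tray floor. They slide on the tray once it slopes by about 11 degrees (friction coefficient about 0.2); a nut that lies against a wall needs some 15 to 25 degrees of lean.
- nut_3_center (a point): Centre of one of three alike loose steel hexagon nuts, 17 mm across flats, 10 mm high, 12 g, lying flat on the tray floor. They slide on the tray once it slopes by about 11 degrees (friction coefficient about 0.2); a nut that lies against a wall needs some 15 to 25 degrees of lean.
- tip_box: Bystander: clear box of pipette tips, 89x120x95 mm, loose; origin at the centre of its underside. It and the holder stand left and right of the middle, either way round.
- near_beaker: Bystander: glass beaker, 60x68x75 mm, loose, in the middle of the bench; origin at the centre of its underside.
- bottle: Bystander: glass reagent bottle with a screw cap, 56 mm in diameter, 110 mm high, loose, at the back; origin at the centre of its underside.
There are look-alikes about, which are no part of the job. Several things have the shape of the holder; the one meant has the colours described above.

How it is judged:
By the outcome, as a careful person would: the job done as asked, in the order asked, and still so for the second after the job is handed in, while the arm keeps its last pose, push and grip.
It also fails if it takes over 40 s, if anything falls off the work surface, if the arm or the gripper's body presses on something with over 40 N, if the wrist force passes 120 N, or if a joint passes its speed limit or range.

## Robot

A 6-joint arm with a two-finger parallel gripper is mounted at the origin on a cart in front of the work surface, level with it; the furniture and walls round the work are solid. World frame = base frame: x ahead of the robot, y to its left, z up, the work surface at z = 0. Lengths are in m, angles in rad, forces in N, time in s.
With the tool pointing down it reaches from about 0.35 to 0.925 m from the base axis. Payload 6.4 kg.
Tool frame: the origin (TCP) lies on the centre line of the jaws, within the pads' length; the fingertips stand 19 mm ahead of it and the grasp point (between the pads) is the TCP; z points along the fingers, y is the line along which they close (so a half turn about z gives the same grasp; the last joint's range is limited). The gripper opens to 94 mm and grips with 3 to 60 N. Pads are 16 mm wide; open, the fingers measure 119 mm over their backs; the gripper's body (75 mm by 177 mm) begins 78 mm behind the grasp point.
Start: joints at [-1.452, 0.245, 1.558, -0, 1.339, -0.174], TCP at [0.188, -0.622, 0.224] pointing down, gripper open.
Joint ranges: [-3.13, 3.13], [-1.02, 2.26], [0.13, 2.54], [-0.95, 4.09], [0.21, 2.88], [-2.74, 2.74]. Speed limits (rad/s): [2.57, 2.57, 3.14, 3.14, 3.14, 3.14].

## Interface

Orientations are given as a rotation vector (axis times angle).
In Python, from station import manip, eyes gives the robot as it stands.
- The arm moves only by the tool play_rows, never from a script. Its arguments are lists of equal length, an entry for each row: "claw": the opening, from -1 (shut) to 1 (fully open), so that 0 is half open; "dp": the shift along the tool's x, y, z in mm, a list of three; "roll": the turn about the tool's z in degrees. A call has 1 to 10 rows; each row is the pose to reach, as a shift and turn from the pose commanded when the call began, along the tool's axes at that moment; what a row does not reach only later rows make up. A row lasts 1/12 s, in which the tool goes at most 41.7 mm and 7.16 degrees, less where a joint would pass 70% of its speed; a pose out of reach is approached as far as the arm can. A call with a gripper value outside its range is refused whole. The fingers move at their own pace and stop on an object; "newtons" is the grip in N (left out, the last holds). Time passes only in rows, so rows that repeat a pose let the fingers close. It gives the time, the measured TCP pose, the force, the opening and the grip force at its end, in the units of the state.
- manip.get_obs(): the state, without advancing time (a new reading comes with each control period).
- eyes.camera(name): name is "side" or "top"; returns a dict with "image" (480x640x3 uint8, red, green, blue), "range_z" (480x640 float32, m along the optical axis (not along the pixel's ray), 0 where there is no reading), "fovy" (degrees; the focal length in pixels is half the picture's height over the tangent of half this angle, whatever the lens; pixels are square), "cx", "cy" (the principal point, pixels), "world_from_camera" (4x4, takes a point from camera to world coordinates). Camera axes: x right, y down, z forward; pixel columns grow to the right and rows downward; lengths in m; the calibration is good to about 2 mm. A picture is of the moment at which its call begins.
- manip.job_done(): hands the job in; it is judged then, once.
The state is a dict: "clock": time; "joint_positions": joint angles; "qd": joint speeds; "effort": joint torques, N m; "ee_pos": TCP position; "orientation": TCP orientation; "force": force on the tool from outside, world axes, zero at the start; "torque": the same for the moment, N m; "gripper_width": opening from 0.0 (shut) to 1.0 (fully open); "grip_force": force on a finger pad.
Only numpy, scipy, OpenCV 4.12 (cv2) and the standard library are available. Lean on these libraries where they do the work, as an engineer would, in place of code of your own. Each camera call takes 0.05 s, during which the arm holds its last target. There are 200 camera calls.

## Working session

There is one attempt and no reset: what is moved stays moved. The work goes in short steps, Python scripts to look and compute and a tool call to move; the robot and the scene stay as the last step left them, time stands still between calls to the robot, and variables do not carry over. Pictures are saved under pics/ and viewed, at most 10 in all, crops included, and the job is handed in when it is done.

Besides the shell and the picture viewer there is one more tool, called after "Call:" as name([rows], argument=value, ...), one row to a line, values as JSON. play_rows: Moves the arm, as the interface text tells. Its arguments: {"type":"object","properties":{"claw":{"type":"array"},"dp":{"type":"array"},"roll":{"type":"array"},"newtons":{"type":"number"}},"required":["claw","dp","roll"]}

```bash
mkdir -p pics; cat > h.py <<'E'
import numpy as np, cv2
from station import manip, eyes
def cam(n):
    c=eyes.camera(n); c['f']=240/np.tan(np.radians(c['fovy'])/2); return c
def pts(c):
    v,u=np.mgrid[:480,:640]; z=c['range_z']
    P=np.stack([(u-c['cx'])/c['f']*z,(v-c['cy'])/c['f']*z,z],-1)
    T=c['world_from_camera']; W=P@T[:3,:3].T+T[:3,3]; W[z==0]=np.nan; return W
def save(n,im): cv2.imwrite(f'pics/{n}.png',im[...,::-1])
E
python3 - <<'E'
from h import *
a=cam('top');b=cam('side')
save('a',a['image']);save('b',b['image'])
np.savez('c0',ti=a['image'],tw=pts(a),si=b['image'],sw=pts(b))
for c in(a,b): print(c['f'],c['world_from_camera'].round(3).tolist())
print(manip.get_obs())
E
```

```text
540.7690590335424 [[0.019, -0.975, 0.223, 0.287], [-1.0, -0.019, 0.0, -0.068], [0.004, -0.223, -0.975, 1.438], [0.0, 0.0, 0.0, 1.0]]
534.8095968957157 [[-0.898, -0.15, 0.414, 0.045], [-0.44, 0.357, -0.824, 1.008], [-0.024, -0.922, -0.386, 0.565], [0.0, 0.0, 0.0, 1.0]]
{'clock': 0.1, 'joint_positions': array([-1.45211405e+00,  2.45732084e-01,  1.55889164e+00, -1.86642735e-05,
        1.33873125e+00, -1.74104193e-01]), 'qd': array([ 0.00099724, -0.00193023, -0.00254952, -0.00028726, -0.0010098 ,
       -0.00106737]), 'effort': array([-1.55817752e-04, -4.16914058e+01, -3.15526915e+01,  6.86599477e-02,
        3.10140685e-02, -5.70788916e-05]), 'ee_pos': array([ 0.18753971, -0.62181433,  0.22346356]), 'orientation': array([-3.10624475e+00, -4.58016596e-01, -4.81588955e-05]), 'force': array([ 0.61372049,  0.63489096, -0.1284206 ]), 'torque': array([-0.05070667, -0.01338131,  0.04599274]), 'grip_force': 0.0, 'gripper_width': 0.9975129523205485}
```

View pics/a.png

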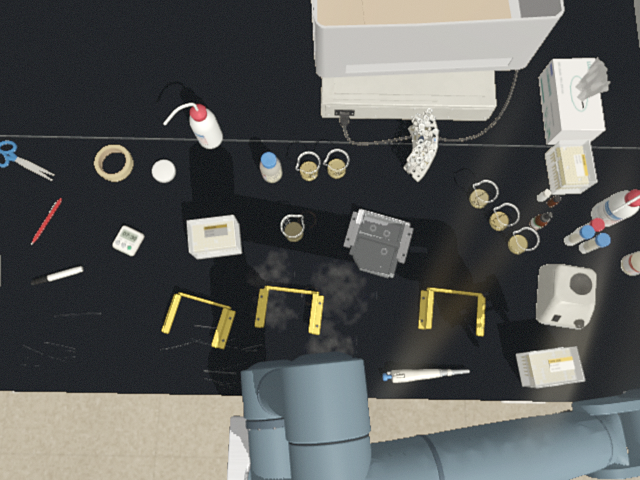

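View pics/b.png

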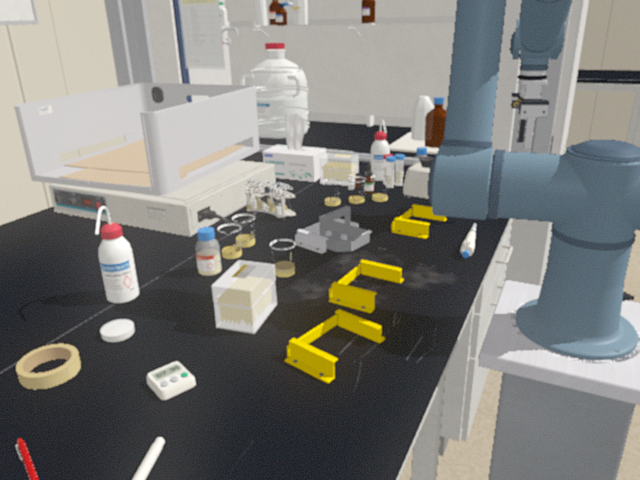

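Holder-shaped candidates in the top view are three yellow ones at (200,318), (290,305) and (452,308), and one bare-metal grey one with the grey tray at (380,242). Only the last one matches the description (aluminium, with the tray in it). The side view shows it at (335,233). The tip box is at (214,237), the beaker at (292,230) and the bottle at (270,167) in the top view.

```bash
python3 - <<'E'
from h import *
d=np.load('c0.npz')
t=cv2.resize(d['ti'][195:330,315:450],(540,540),interpolation=cv2.INTER_CUBIC)
s=cv2.resize(d['si'][195:265,285:385],(771,540),interpolation=cv2.INTER_CUBIC)[:, :]
s=cv2.resize(d['si'][200:260,290:375],(250,176),interpolation=cv2.INTER_CUBIC)
im=np.zeros((540,800,3),np.uint8); im[:,:540]=t; im[:176,545:795]=s
save('crop',im)
W=d['tw']; SW=d['sw']
# handle: high points
for n,w,r in(('top',W,(195,330,315,450)),('side',SW,(195,265,285,385))):
    q=w[r[0]:r[1],r[2]:r[3]].reshape(-1,3); q=q[np.isfinite(q).all(1)]
    h=q[(q[:,2]>.068)&(q[:,2]<.10)]
    print(n,len(h),h.mean(0),np.percentile(h,[2,98],axis=0).round(4).tolist())
    top=h[h[:,2]>.078]
    rc=cv2.minAreaRect((top[:,:2]*1000).astype(np.float32)); print(rc,np.median(top[:,2]))
    for lo,hi in((.0,.006),(.025,.031),(.031,.038)):
        g=q[(q[:,2]>lo)&(q[:,2]<hi)];print(lo,len(g),cv2.minAreaRect((g[:,:2]*1000).astype(np.float32)))
for n,(u,v) in dict(yl=(322,330),yr=(420,325),yl0=(323,295),yr0=(420,290),beak=(292,230)).items(): print(n,W[v,u].round(3))
E
```

```text
top 287 [ 0.59794057 -0.21056679  0.0838612 ] [[0.5807, -0.2621, 0.0703], [0.6167, -0.16, 0.0913]]
((598.4832153320312, -210.81060791015625), (109.15806579589844, 19.527666091918945), 75.96736907958984) 0.08519299845409134
0.0 8207 ((559.376708984375, -233.38729858398438), (368.67626953125, 372.7883605957031), 1.1483080387115479)
0.025 313 ((556.0781860351562, -275.873291015625), (319.58306884765625, 177.21627807617188), 48.17329788208008)
0.031 572 ((539.1572265625, -210.75741577148438), (304.14544677734375, 292.050048828125), 84.43885040283203)
side 298 [ 0.61544552 -0.1948743   0.07760907] [[0.5791, -0.328, 0.0686], [0.8058, 0.025, 0.0862]]
((599.7246704101562, -209.12913513183594), (112.42366790771484, 17.058326721191406), 74.59683227539062) 0.08369171170856088
0.0 1219 ((656.8123168945312, -323.8262634277344), (324.5667419433594, 553.5504150390625), 23.113767623901367)
0.025 304 ((620.757568359375, -214.1732177734375), (222.09320068359375, 450.1929016113281), 30.907392501831055)
0.031 269 ((629.4961547851562, -223.91845703125), (205.97293090820312, 517.3223876953125), 29.284696578979492)
yl [ 0.37 -0.07  0.  ]
yr [ 0.387 -0.327  0.005]
yl0 [ 0.462 -0.071 -0.003]
yr0 [ 0.48  -0.33  -0.001]
beak [0.634 0.016 0.017]
```

View pics/crop.png

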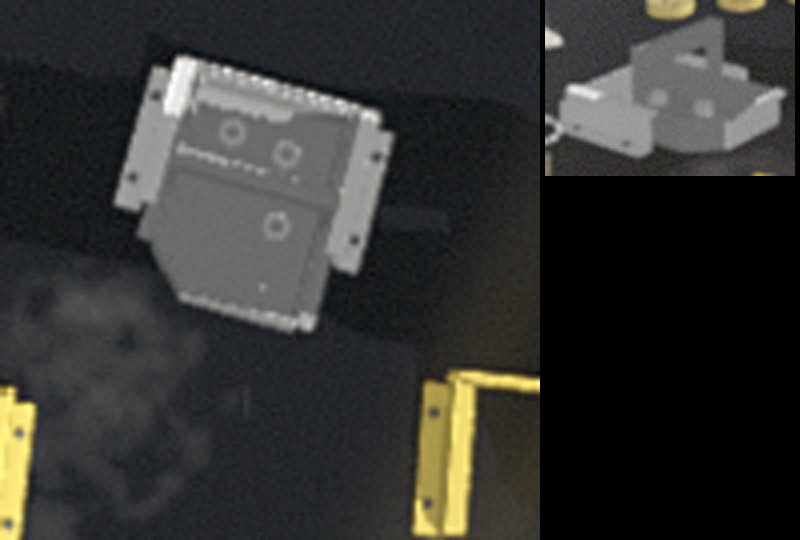

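The aluminium holder and grey tray are confirmed by the crop: cut corner at lower left (165,275), nuts at (233,132), (287,153) and (277,226). The handle is at about (0.599,-0.210), with tray yaw about -15°. Moves only allow roll about the tool's z, so before gripping I'll check the interface docs for how a tilt can be reached.

Call:
play_rows([
  [0,0,0],
  [0,0,0],
], claw=[0.3,0.3], roll=[7,14])

```text
clock: 0.27
ee_pos: [0.1876, -0.622, 0.2237]
orientation: [-3.14, -0.067, 0.0]
force: [1.1, -0.2, 0.4]
gripper_width: 0.894
grip_force: 0.0
```

Call:
play_rows([
  [430,-394,0],
  [430,-394,0],
  [430,-394,0],
  [430,-394,0],
  [430,-394,0],
  [430,-394,0],
  [430,-394,0],
  [430,-394,0],
  [430,-394,0],
  [430,-394,0],
], claw=[0,0,0,0,0,0,0,0,0,0], roll=[-73,-73,-73,-73,-73,-73,-73,-73,-73,-73])

```text
clock: 1.1
ee_pos: [0.4818, -0.3244, 0.2242]
orientation: [-2.496, -1.907, 0.0]
force: [0.1, -0.3, -0.7]
gripper_width: 0.5
grip_force: 0.0
```

```bash
python3 -c "
from h import *
o=manip.get_obs();print(o['ee_pos'],o['orientation'],o['joint_positions'])"
```

```text
[ 0.48179025 -0.32437851  0.22415544] [-2.49627529e+00 -1.90669911e+00  5.16544878e-05] [-7.87677927e-01  8.54424490e-02  1.73855888e+00  2.44964320e-05
  1.31802367e+00 -5.21459549e-01]
```

Call:
play_rows([
  [0,0,-900],
  [0,0,-900],
  [0,0,-900],
  [0,0,-900],
  [0,0,-900],
  [0,0,-900],
  [0,0,-900],
  [0,0,-900],
  [0,0,-900],
  [0,0,-900],
], claw=[0,0,0,0,0,0,0,0,0,0], roll=[0,0,0,0,0,0,0,0,0,0])

```text
clock: 1.93
ee_pos: [0.4805, -0.3259, 0.6428]
orientation: [-2.502, -1.899, 0.0]
force: [0.6, 0.3, 0.4]
gripper_width: 0.502
grip_force: 0.0
```

```bash
python3 -c "
from h import *
o=manip.get_obs();print(o['ee_pos'],o['orientation'],o['joint_positions'])"
```

```text
[ 0.48048801 -0.3259119   0.64277645] [-2.50198728e+00 -1.89908811e+00  1.02649065e-04] [-7.91185517e-01  9.02524033e-02  9.85025191e-01 -9.02055985e-08
  2.06681727e+00 -5.18902227e-01]
```

Call:
play_rows([
  [0,0,-900],
  [0,0,-900],
  [0,0,-900],
  [0,0,-900],
  [0,0,-900],
  [0,0,-900],
  [0,0,-900],
  [0,0,-900],
  [0,0,-900],
  [0,0,-900],
], claw=[0,0,0,0,0,0,0,0,0,0], roll=[0,0,0,0,0,0,0,0,0,0])

```text
clock: 2.77
ee_pos: [0.4053, -0.2744, 0.8779]
orientation: [2.487, 1.888, 0.008]
force: [-0.4, 0.4, -0.8]
gripper_width: 0.506
grip_force: 0.0
```

```bash
python3 -c "
from h import *
o=manip.get_obs();print(o['ee_pos'],o['orientation'],o['joint_positions'])"
```

```text
[ 0.40534495 -0.27439562  0.87787043] [2.48740758 1.88833682 0.00775333] [-0.82896706  0.35866088  0.12655602  0.00667695  2.63738547 -0.5509678 ]
```

The arm kept its orientation at the height limit, with only about 1° of tilt. A more promising lever is rolling past the last joint's limit, where the wrist can only approach the pose by leaning. I'll try that with the gripper empty.

Call:
play_rows([
  [0,0,420],
  [0,0,420],
  [0,0,420],
  [0,0,420],
  [0,0,420],
  [0,0,420],
  [0,0,420],
  [0,0,420],
  [0,0,420],
  [0,0,420],
], claw=[0,0,0,0,0,0,0,0,0,0], roll=[-72,-72,-72,-72,-72,-72,-72,-72,-72,-72])

```text
clock: 3.6
ee_pos: [0.4117, -0.2794, 0.5017]
orientation: [1.076, 2.934, -0.008]
force: [0.6, -0.3, -0.0]
gripper_width: 0.499
grip_force: 0.0
```

Call:
play_rows([
  [0,0,0],
  [0,0,0],
  [0,0,0],
  [0,0,0],
  [0,0,0],
  [0,0,0],
  [0,0,0],
  [0,0,0],
  [0,0,0],
  [0,0,0],
], claw=[0,0,0,0,0,0,0,0,0,0], roll=[-80,-80,-80,-80,-80,-80,-80,-80,-80,-80])

```text
clock: 4.43
ee_pos: [0.4428, -0.2453, 0.5027]
orientation: [0.693, -3.056, 0.043]
force: [0.7, -0.3, 0.3]
gripper_width: 0.497
grip_force: 0.0
```

```bash
python3 -c "
from h import *
from scipy.spatial.transform import Rotation as R
o=manip.get_obs();print(o['ee_pos'],o['orientation'],o['joint_positions']);print(R.from_rotvec(o['orientation']).as_matrix().round(3))"
```

```text
[ 0.44283039 -0.24531009  0.50268224] [ 0.6930507  -3.05572285  0.04322317] [-0.71820195 -0.18471878  1.50398203 -0.02331403  1.80465583 -2.74066362]
[[-0.902 -0.431 -0.002]
 [-0.431  0.902 -0.029]
 [ 0.014 -0.025 -1.   ]]
```

Rolling past the limit tilted the tool by only about 1.6°, but the lean carries over between calls, so it can be built up. I'll fit the arm kinematics and simulate which out-of-reach command gives a strong lean in the right direction.

```bash
cat > k.py <<'E'
import numpy as np
from scipy.optimize import least_squares
from scipy.spatial.transform import Rotation as R
def fk(q,p):
    L1,L2,L3,h,d,e,r0=p
    Rz=lambda a:R.from_euler('z',a); Ry=lambda a:R.from_euler('y',a)
    A=Rz(q[0]); x=A.apply([r0,d,h]); A=A*Ry(q[1]); x=x+A.apply([0,0,L1])
    A=A*Ry(q[2]); x=x+A.apply([e,0,L2]); A=A*Rz(q[3])*Ry(q[4])*Rz(q[5]); x=x+A.apply([0,0,L3])
    return x,A*R.from_euler('z',OFF)
OFF=np.pi/2
D=[([-1.45211,.245732,1.558892,0,1.338731,-.174104],[.18754,-.62181,.22346],[-3.10624,-.458017,0]),
([-.787678,.0854424,1.7385589,0,1.3180237,-.5214595],[.48179,-.324379,.224155],[-2.496275,-1.9067,0]),
([-.791186,.0902524,.985025,0,2.0668173,-.5189022],[.480488,-.325912,.642776],[-2.501987,-1.899088,0]),
([-.828967,.3586609,.126556,.006677,2.6373855,-.5509678],[.405345,-.274396,.87787],[2.487408,1.888337,.00775]),
([-.718202,-.1847188,1.503982,-.023314,1.8046558,-2.7406636],[.44283,-.24531,.502682],[.69305,-3.055723,.043223])]
def res(p):
    o=[]
    for q,x,r in D: o+=list(fk(q,p)[0]-x)
    return o
s=least_squares(res,[.4,.4,.2,.3,.1,0,0]); P=s.x
if __name__=='__main__':
    print(P.round(4),np.abs(s.fun).max())
    for q,x,r in D: print((fk(q,P)[1].inv()*R.from_rotvec(r)).as_rotvec().round(4))
E
python3 k.py
```

```text
[ 0.4198  0.5688  0.261   0.2735  0.1126  0.0662 -0.    ] 6.492140291941562e-06
[ 0. -0. -0.]
[-0.  0.  0.]
[-0.      0.0001 -0.    ]
[ 0. -0.  0.]
[-0.  0.  0.]
```

```bash
cat > sim.py <<'E'
from k import *
lo=np.array([-3.13,-1.02,.1257,-.95,.21,-2.7407]);hi=np.array([3.13,2.26,2.54,4.09,2.88,2.7407])
def ik(q0,x,A,w):
    f=lambda q:(lambda F:np.r_[w*(F[0]-x),(F[1].inv()*A).as_rotvec()])(fk(q,P))
    return least_squares(f,np.clip(q0,lo+1e-4,hi-1e-4),bounds=(lo,hi)).x
def cmd(q0,dp,roll,w,n=10):
    x0,A0=fk(q0,P); q=q0; xt=x0+A0.apply(np.array(dp)/1000); 
    for i in range(1,n+1):
        s=min(1,i*.0417/max(1e-9,np.linalg.norm(xt-x0)));g=np.clip(roll,-7.16*i,7.16*i)
        q=ik(q,x0+s*(xt-x0),A0*R.from_euler('z',g,degrees=True),w)
    return q
def tilt(q):
    A=fk(q,P)[1].as_matrix(); return A[2,:2].round(3),np.degrees(np.arccos(-A[2,2])).round(1)
E
python3 - <<'E'
from sim import *
x,A=np.array([.4117,-.2794,.5017]),R.from_rotvec([1.076,2.934,-.008])
for w in(1,2,3.3,5,10):
    q0=ik([-.8,0,1.3,0,1.8,-1.8],x,A,100); q=cmd(q0,[0,0,0],-80,w)
    qd=cmd(np.array(D[2][0]),[0,0,-900],0,w)
    print(w,q.round(3),tilt(q),fk(q,P)[0].round(3),'D',qd.round(3),tilt(qd))
    # outward test from pose at r .75
    for z in(.25,.4,.5):
        qs=ik([-.8,.5,1.2,0,1.4,-.8],np.array([.53,-.53,z]),R.from_rotvec([np.pi,0,0])*R.from_euler('z',-45-0,degrees=True),100)
        dd=fk(qs,P)[1].inv().apply([.3,-.3,0])*1000
        qq=cmd(qs,dd,0,w); print('  ',z,qs.round(2),qq.round(2),tilt(qq),fk(qq,P)[0].round(3))
E
```

```text
1 [-0.659 -0.181  1.504 -0.012  1.801 -2.741] (array([ 0.003, -0.02 ]), np.float64(1.2)) [ 0.46  -0.218  0.501] D [-0.835  0.35   0.126  0.013  2.641 -0.551] (array([-0.008,  0.025]), np.float64(1.5))
   0.25 [-0.94  0.46  1.24 -0.    1.44 -0.15] [-0.9   1.23  0.13  0.01  1.74 -0.12] (array([0.   , 0.048]), np.float64(2.8)) [ 0.696 -0.696  0.212]
   0.4 [-0.94  0.41  1.04  0.    1.69 -0.15] [-0.91  1.1   0.13  0.01  1.86 -0.12] (array([0.   , 0.056]), np.float64(3.2)) [ 0.675 -0.675  0.329]
   0.5 [-0.94  0.44  0.83 -0.    1.88 -0.15] [-0.91  1.03  0.13  0.01  1.93 -0.12] (array([0.   , 0.063]), np.float64(3.6)) [ 0.657 -0.657  0.4  ]
2 [-0.712 -0.187  1.51  -0.028  1.8   -2.741] (array([ 0.018, -0.028]), np.float64(1.9)) [ 0.443 -0.243  0.501] D [-0.842  0.334  0.126  0.05   2.574 -0.526] (array([-0.035,  0.105]), np.float64(6.4))
   0.25 [-0.94  0.46  1.24 -0.    1.44 -0.15] [-0.9   1.22  0.13  0.02  1.63 -0.11] (array([-0.   ,  0.162]), np.float64(9.4)) [ 0.717 -0.717  0.218]
   0.4 [-0.94  0.41  1.04  0.    1.69 -0.15] [-0.91  1.1   0.13  0.02  1.72 -0.11] (array([0.   , 0.193]),
[... 1441 characters left out ...]
 , 0.612]), np.float64(37.7)) [ 0.757 -0.757  0.459]
10 [-0.789 -0.203  1.522 -0.053  1.8   -2.741] (array([ 0.039, -0.041]), np.float64(3.2)) [ 0.414 -0.277  0.502] D [-0.908  0.224  0.126  0.254  1.932 -0.436] (array([-0.244,  0.727]), np.float64(50.1))
   0.25 [-0.94  0.46  1.24 -0.    1.44 -0.15] [-0.9   1.25  0.13  0.08  1.1  -0.13] (array([0.  , 0.62]), np.float64(38.3)) [ 0.805 -0.805  0.245]
   0.4 [-0.94  0.41  1.04  0.    1.69 -0.15] [-0.9   1.12  0.13  0.1   1.1  -0.13] (array([-0.   ,  0.718]), np.float64(45.8)) [ 0.801 -0.801  0.39 ]
   0.5 [-0.94  0.44  0.83 -0.    1.88 -0.15] [-0.91  1.05  0.13  0.11  1.05 -0.13] (array([0.   , 0.796]), np.float64(52.8)) [ 0.798 -0.798  0.485]
```

```bash
cat >> sim.py <<'E'
def row(q,x0,A0,dp,roll,w):
    x,A=fk(q,P); xt=x0+A0.apply(np.array(dp)/1000); At=A0*R.from_euler('z',roll,degrees=True)
    d=xt-x; d*=min(1,.0417/max(1e-9,np.linalg.norm(d)))
    r=(A.inv()*At).as_rotvec(); r*=min(1,np.radians(7.16)/max(1e-9,np.linalg.norm(r)))
    return ik(q,x+d,A*R.from_rotvec(r),w)
def cmd2(q,dp,roll,w,n=10):
    x0,A0=fk(q,P)
    for i in range(n): q=row(q,x0,A0,dp,roll,w)
    return q
E
python3 - <<'E'
from sim import *
x,A=np.array([.4117,-.2794,.5017]),R.from_rotvec([1.076,2.934,-.008])
for w in(1,2,3,5):
    q0=ik([-.8,0,1.3,0,1.8,-1.8],x,A,100); q=cmd2(q0,[0,0,0],-80,w)
    qd=cmd2(np.array(D[2][0]),[0,0,-900],0,w)
    print(w,q.round(3),tilt(q),fk(q,P)[0].round(3),'D',qd.round(3),tilt(qd))
    for z in(.35,.5):
        qs=ik([-.8,.5,1.2,0,1.4,-.8],np.array([.6,-.6,z]),R.from_rotvec([np.pi,0,0])*R.from_euler('z',-45-0,degrees=True),100)
        q=qs
        for i in range(20):
            q=cmd2(q,fk(q,P)[1].inv().apply([.3,-.3,.2])*1000,0,w,1)
            if i%5==4: print('  ',z,i,q.round(2),tilt(q),fk(q,P)[0].round(3))
E
```

```text
1 [-0.671 -0.182  1.504 -0.013  1.801 -2.741] (array([ 0.005, -0.021]), np.float64(1.2)) [ 0.457 -0.223  0.501] D [-8.310e-01  3.580e-01  1.260e-01  2.000e-03  2.653e+00 -5.570e-01] (array([-0.001,  0.004]), np.float64(0.3))
   0.35 4 [-0.91  1.04  0.13  0.    1.95 -0.12] (array([-0.  ,  0.03]), np.float64(1.7)) [ 0.653 -0.653  0.392]
   0.35 9 [-0.91  1.02  0.13  0.01  1.92 -0.12] (array([-0.   ,  0.078]), np.float64(4.5)) [ 0.659 -0.659  0.405]
   0.35 14 [-0.91  1.01  0.13  0.02  1.88 -0.12] (array([-0.   ,  0.127]), np.float64(7.3)) [ 0.665 -0.665  0.415]
   0.35 19 [-0.91  1.01  0.13  0.02  1.84 -0.12] (array([-0.   ,  0.175]), np.float64(10.1)) [ 0.672 -0.672  0.424]
   0.5 4 [-0.92  0.92  0.13  0.01  2.06 -0.13] (array([-0.   ,  0.043]), np.float64(2.4)) [ 0.62  -0.62   0.498]
   0.5 9 [-0.92  0.93  0.13  0.01  2.   -0.12] (array([0.   , 0.089]), np.float64(5.1)) [ 0.631 -0.631  0.491]
   0.5 14 [-0.91  0.93  0.13  0.02  1.95 -0.12] (array([0.   , 0.136]), np.float64(7.8)) [ 0.642 -0.642  0.486]
   0.5 19 [-0.91  0.94  0.13  0.02  1.89 -0.12] (array([0.   , 0.184]), np.float64
[... 2663 characters left out ...]
.782 -0.782  0.477]
   0.35 14 [-0.91  1.1   0.13  0.21  0.61 -0.2 ] (array([0.   , 0.969]), np.float64(75.6)) [ 0.843 -0.843  0.528]
   0.35 19 [-0.9   1.15  0.13  0.54  0.23 -0.51] (array([0.   , 0.996]), np.float64(95.1)) [ 0.859 -0.859  0.567]
   0.5 4 [-0.92  0.89  0.13  0.06  1.65 -0.11] (array([0.   , 0.459]), np.float64(27.4)) [ 0.687 -0.687  0.55 ]
   0.5 9 [-0.91  0.93  0.13  0.12  1.11 -0.13] (array([0.   , 0.831]), np.float64(56.2)) [ 0.771 -0.771  0.599]
   0.5 14 [-0.91  1.02  0.13  0.24  0.53 -0.22] (array([0.   , 0.995]), np.float64(84.4)) [ 0.829 -0.829  0.638]
   0.5 19 [-0.91  1.08  0.13  0.64  0.21 -0.61] (array([-0.001,  0.981]), np.float64(101.1)) [ 0.84  -0.841  0.662]
```

```bash
python3 - <<'E'
from sim import *
W=np.load('c0.npz')['tw'].reshape(-1,3);S=np.load('c0.npz')['sw'].reshape(-1,3)
for n,w in(('t',W),('s',S)):
  for az in range(-80,50,10):
    a=np.degrees(np.arctan2(w[:,1],w[:,0]));r=np.hypot(w[:,0],w[:,1])
    print(n,az,[ (rr,np.round(np.nanmax(np.r_[0,w[(abs(a-az)<5)&(abs(r-rr)<.05),2]]),2)) for rr in(.6,.7,.8,.9,1.0,1.1)])
q=np.array(D[4][0]);x,A=fk(q,P)
# target upright at az, r
az=np.radians(-35)
t=np.array([.80*np.cos(az),.80*np.sin(az),.5])
print('dp',A.inv().apply(t-x)*1000)
for roll in(105,110,115):
    q1=ik(q,t,A*R.from_euler('z',roll,degrees=True),100);print(roll,q1.round(3),tilt(q1))
E
```

```text
t -80 [(0.6, np.float64(0.55)), (0.7, np.float64(0.0)), (0.8, np.float64(0.0)), (0.9, np.float64(0.0)), (1.0, np.float64(0.0)), (1.1, np.float64(0.0))]
t -70 [(0.6, np.float64(0.56)), (0.7, np.float64(0.5)), (0.8, np.float64(0.1)), (0.9, np.float64(0.01)), (1.0, np.float64(0.01)), (1.1, np.float64(0.0))]
t -60 [(0.6, np.float64(0.1)), (0.7, np.float64(0.1)), (0.8, np.float64(0.13)), (0.9, np.float64(0.13)), (1.0, np.float64(0.08)), (1.1, np.float64(0.08))]
t -50 [(0.6, np.float64(0.04)), (0.7, np.float64(0.04)), (0.8, np.float64(0.13)), (0.9, np.float64(0.13)), (1.0, np.float64(0.23)), (1.1, np.float64(0.22))]
t -40 [(0.6, np.float64(0.04)), (0.7, np.float64(0.03)), (0.8, np.float64(0.08)), (0.9, np.float64(0.11)), (1.0, np.float64(0.1)), (1.1, np.float64(0.1))]
t -30 [(0.6, np.float64(0.04)), (0.7, np.float64(0.04)), (0.8, np.float64(0.01)), (0.9, np.float64(0.08)), (1.0, np.float64(0.01)), (1.1, np.float64(0.11))]
t -20 [(0.6, np.float64(0.09)), (0.7, np.float64(0.08)), (0.8, np.float64(0.08)), (0.9, np.float64(0.11)), (1.0, np.float64(0.11)), (1.1, np.float64(0.36))]
t -10 [(0.6, 
[... 2547 characters left out ...]
0.9, np.float64(0.22)), (1.0, np.float64(0.17)), (1.1, np.float64(0.0))]
s 30 [(0.6, np.float64(0.1)), (0.7, np.float64(0.09)), (0.8, np.float64(0.02)), (0.9, np.float64(0.03)), (1.0, np.float64(0.03)), (1.1, np.float64(0.0))]
s 40 [(0.6, np.float64(0.0)), (0.7, np.float64(0.02)), (0.8, np.float64(0.02)), (0.9, np.float64(0.02)), (1.0, np.float64(0.03)), (1.1, np.float64(0.0))]
dp [ -99.64758845 -284.18781304    8.44691073]
105 [-0.745  0.586  0.626 -0.024  1.911 -0.937] (array([-0.028, -0.007]), np.float64(1.6))
110 [-0.745  0.586  0.626 -0.024  1.911 -0.85 ] (array([-0.028, -0.004]), np.float64(1.6))
115 [-0.745  0.586  0.626 -0.024  1.911 -0.763] (array([-0.029, -0.002]), np.float64(1.6))
```

```bash
cat > plan.py <<'E'
from sim import *
from station import manip
def here():
    o=manip.get_obs(); return np.array(o['joint_positions'])
def to(t,q=None):
    q=here() if q is None else q; x,A=fk(q,P); return (A.inv().apply(np.array(t)-x)*1000).round(1)
def phi(q): m=fk(q,P)[1].as_matrix(); return np.degrees(np.arctan2(m[1,0],m[0,0]))
E
python3 - <<'E'
from plan import *
q=here();print(to([.599,-.210,.16]),phi(q)-75.3)
E
```

```text
[-160.9  -26.9  341.3] -229.75251770371864
```

Call:
play_rows([
  [-80,-13,100],
  [-161,-27,200],
  [-161,-27,240],
  [-161,-27,240],
  [-161,-27,240],
  [-161,-27,240],
  [-161,-27,240],
  [-161,-27,240],
  [-161,-27,240],
  [-161,-27,240],
], claw=[0,0,0,0,0,0,0,0,0,0], roll=[7,14,21,28,35,42,49,56,63,70])

```text
clock: 5.27
ee_pos: [0.5996, -0.2053, 0.2601]
orientation: [1.189, 2.9, -0.04]
force: [-0.7, -1.0, 1.2]
gripper_width: 0.496
grip_force: 0.0
```

Call:
play_rows([
  [0,0,40],
  [0,0,80],
  [0,0,100],
  [0,0,100],
  [0,0,100],
  [0,0,100],
  [0,0,100],
  [0,0,100],
  [0,0,100],
  [0,0,100],
], claw=[0,0,0,0,0,0,0,0,0,0], roll=[7,14,21,28,35,42,49,56,60.2,60.2])

```text
clock: 6.1
ee_pos: [0.5997, -0.2085, 0.1616]
orientation: [2.468, 1.909, -0.027]
force: [-0.7, -0.9, -0.0]
gripper_width: 0.503
grip_force: 0.0
```

```bash
python3 - <<'E'
from plan import *
from h import *
q=here();print(q.round(3),tilt(q),fk(q,P)[0],fk(q,P)[1].as_matrix()[:,2],phi(q),'togo',to([.599,-.210,.074]))
c=cam('side');W=pts(c);
r=W[195:265,285:385].reshape(-1,3)
save('d',cv2.resize(c['image'][140:280,260:440],(720,560),interpolation=cv2.INTER_CUBIC))
E
```

```text
[-0.503  0.266  1.652 -0.026  1.211 -0.24 ] (array([-0.027,  0.006]), np.float64(1.6)) [ 0.59971225 -0.20853155  0.16156025] [-9.46976609e-04 -2.73025745e-02 -9.99626767e-01] 75.43533243855211 togo [ 0.7 -0.8 87.6]
```

View pics/d.png

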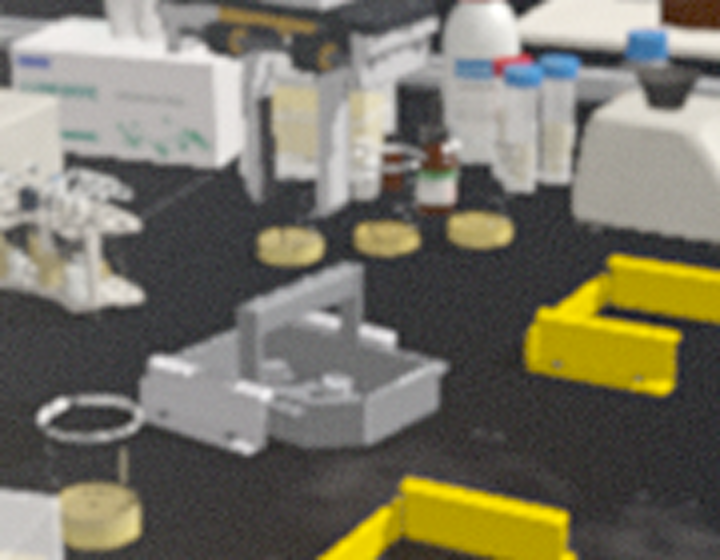

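The view shows the fingers at (258,130) and (330,140), straddling the line of the handle bar (300,290), ready to descend.

Call:
play_rows([
  [1,-1,30],
  [1,-1,55],
  [1,-1,75],
  [1,-1,87],
  [1,-1,87],
], claw=[0,0,0,0,0], roll=[0,0,0,0,0])

```text
clock: 6.57
ee_pos: [0.5969, -0.2086, 0.0701]
orientation: [2.471, 1.916, -0.032]
force: [-0.3, -0.3, -0.7]
gripper_width: 0.503
grip_force: 0.0
```

Call:
play_rows([
  [0,0,0],
  [0,0,0],
  [0,0,0],
  [0,0,0],
  [0,0,0],
  [0,0,0],
  [0,0,0],
  [0,0,0],
], claw=[-0.3,-0.6,-0.7,-0.8,-1,-1,-1,-1], roll=[0,0,0,0,0,0,0,0], newtons=35)

```text
clock: 7.23
ee_pos: [0.5995, -0.2097, 0.0736]
orientation: [2.468, 1.911, -0.028]
force: [0.4, 0.7, 4.0]
gripper_width: 0.145
grip_force: 35.0
```

```bash
python3 - <<'E'
from plan import *
q=here();x,A=fk(q,P);print(x,phi(q),manip.get_obs()['force'],manip.get_obs()['torque'])
a=np.radians(-14.7)
for s in(.05,.112): print(to(x+s*np.array([-np.cos(a),-np.sin(a),0])))
E
```

```text
[ 0.59945949 -0.20968946  0.07361906] 75.49879754612671 [0.39992358 0.71519902 4.00690418] [ 0.03026309 -0.12300391 -0.10980694]
[  0.2 -50.   -0.3]
[   0.4 -112.    -0.6]
```

Call:
play_rows([
  [0,-2,0],
  [0,-6,0],
  [0,-12,0],
  [0,-18,0],
  [0,-24,0],
  [0,-30,0],
  [0,-36,0],
  [0,-41,0],
  [0,-45,0],
  [0,-47,0],
], claw=[-1,-1,-1,-1,-1,-1,-1,-1,-1,-1], roll=[0,0,0,0,0,0,0,0,0,0])

```text
clock: 8.07
ee_pos: [0.5537, -0.1981, 0.0736]
orientation: [2.467, 1.91, -0.027]
force: [6.2, -1.6, 5.6]
gripper_width: 0.147
grip_force: 35.0
```

```bash
python3 - <<'E'
from plan import *
q=here();x,A=fk(q,P);o=manip.get_obs();print(x,phi(q),tilt(q),o['force'],o['torque'])
a=np.radians(-14.6);g=np.array([.59945949,-.20968946,.0736])
print(to(g+.118*np.array([-np.cos(a),-np.sin(a),0])))
E
```

```text
[ 0.55368403 -0.19810468  0.07360022] 75.50062795409379 (array([-0.027,  0.007]), np.float64(1.6)) [ 6.20701961 -1.59625231  5.58347068] [-0.25967771 -0.8468358   0.01161636]
[  0.5 -70.8  -0.5]
```

Call:
play_rows([
  [0,-3,0],
  [0,-9,0],
  [0,-17,0],
  [0,-26,0],
  [0,-35,0],
  [0,-44,0],
  [0,-53,0],
  [0,-61,0],
  [0,-67,0],
  [0,-71,0],
], claw=[-1,-1,-1,-1,-1,-1,-1,-1,-1,-1], roll=[0,0,0,0,0,0,0,0,0,0])

```text
clock: 8.9
ee_pos: [0.4852, -0.1805, 0.0736]
orientation: [2.466, 1.909, -0.026]
force: [5.9, -1.4, 5.9]
gripper_width: 0.148
grip_force: 35.0
```

```bash
python3 - <<'E'
from plan import *
from h import *
q=here();x,A=fk(q,P);o=manip.get_obs();print(x,np.hypot(*(x[:2]-[.59946,-.20969])),o['force'],o['torque'])
c=cam('side')
save('e',cv2.resize(c['image'][140:300,260:440],(630,560),interpolation=cv2.INTER_CUBIC))
E
```

```text
[ 0.48523523 -0.1805467   0.07364181] 0.11788397306243394 [ 5.86838143 -1.4263572   5.93294722] [-0.27471181 -0.80879347  0.04122017]
```

View pics/e.png

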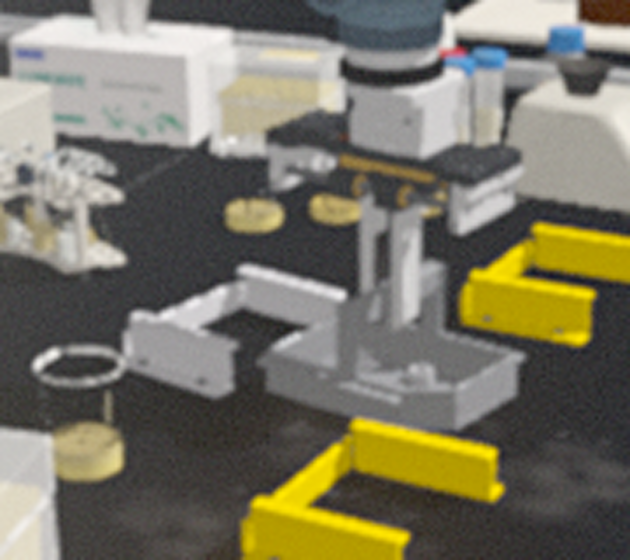

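The tray (400,370) is out of the runners (230,330), with a gap between them. Next is the straight lift.

Call:
play_rows([
  [0,0,-3],
  [0,0,-10],
  [0,0,-22],
  [0,0,-40],
  [0,0,-62],
  [0,0,-86],
  [0,0,-112],
  [0,0,-138],
  [0,0,-158],
  [0,0,-170],
], claw=[-1,-1,-1,-1,-1,-1,-1,-1,-1,-1], roll=[0,0,0,0,0,0,0,0,0,0], newtons=50)

```text
clock: 9.78
ee_pos: [0.4851, -0.1754, 0.2447]
orientation: [2.468, 1.911, -0.028]
force: [0.6, 0.1, -3.1]
gripper_width: 0.147
grip_force: 50.0
```

```bash
python3 - <<'E'
from plan import *
o=manip.get_obs();q=here();x,A=fk(q,P);print(x,tilt(q),phi(q),o['force'],o['torque'],q.round(3))
# candidates: go to outer limit at az, upright-ish, then ratchet outward/up; report
az=np.radians(-32)
u=np.array([np.cos(az),np.sin(az),0])
for r,z in((.80,.45),(.82,.45)):
  t=r*u+[0,0,z]; print('dp',to(t,q), np.linalg.norm(t-x))
  for roll in(40,):
    q1=ik(q,t,A*R.from_euler('z',roll,degrees=True),100);print(roll,q1.round(3),tilt(q1))
    q2=q1
    for i in range(20):
        m=fk(q2,P)[1]; dp=m.inv().apply(.3*u+[0,0,.2])*1000
        q2=cmd2(q2,dp,0,2,1)
        if i%4==3: print(i,dp.round(),q2.round(2),tilt(q2),fk(q2,P)[0].round(3))
E
```

```text
[ 0.48507192 -0.17536801  0.24465605] (array([-0.027,  0.005]), np.float64(1.6)) 75.51726761553124 [ 0.55185933  0.0723669  -3.09535901] [-0.07298697 -0.08982513  0.00646537] [-0.555 -0.096  1.881 -0.025  1.344 -0.296]
dp [-197.7  250.4 -198.9] 0.3759554705538274
40 [-0.692  0.557  0.756 -0.023  1.813  0.253] (array([-0.017,  0.021]), np.float64(1.6))
3 [ 114.  287. -186.] [-0.68  0.9   0.13 -0.02  2.03  0.26] (array([0.007, 0.08 ]), np.float64(4.6)) [ 0.746 -0.466  0.509]
7 [ 122.  307. -145.] [-0.69  0.88  0.13  0.    1.92  0.26] (array([0.055, 0.2  ]), np.float64(12.0)) [ 0.764 -0.479  0.532]
11 [ 128.  322. -100.] [-0.69  0.87  0.13  0.02  1.81  0.27] (array([0.104, 0.32 ]), np.float64(19.6)) [ 0.786 -0.493  0.554]
15 [132. 332. -52.] [-0.69  0.86  0.13  0.04  1.68  0.27] (array([0.15 , 0.435]), np.float64(27.4)) [ 0.809 -0.508  0.576]
19 [133. 335.  -3.] [-0.69  0.85  0.13  0.05  1.55  0.27] (array([0.194, 0.544]), np.float64(35.3)) [ 0.833 -0.524  0.598]
dp [-203.7  269.5 -198.6] 0.3918809867103633
40 [-0.689  0.621  0.665 -0.023  1.839  0.255] (array([-0.017,  0.021]), np.float64(1.6))
3 [ 115.  289. -182.] [-0.68  0.91  0.13 -0.01  2.01  0.26] (array([0.012, 0.093]), np.float64(5.4)) [ 0.752 -0.47   0.502]
7 [ 122.  309. -140.] [-0.68  0.89  0.13  0.    1.9   0.26] (array([0.061, 0.213]), np.float64(12.8)) [ 0.771 -0.483  0.527]
11 [128. 323. -94.] [-0.69  0.87  0.13  0.02  1.78  0.27] (array([0.109, 0.333]), np.float64(20.5)) [ 0.792 -0.497  0.55 ]
15 [132. 332. -46.] [-0.69  0.86  0.13  0.04  1.66  0.27] (array([0.155, 0.448]), np.float64(28.3)) [ 0.815 -0.512  0.573]
19 [133. 335.   3.] [-0.69  0.86  0.13  0.05  1.53  0.27] (array([0.198, 0.555]), np.float64(36.1)) [ 0.838 -0.527  0.595]
```

Call:
play_rows([
  [-2,3,-3],
  [-7,9,-8],
  [-15,19,-15],
  [-25,32,-25],
  [-37,47,-37],
  [-49,62,-49],
  [-61,78,-61],
  [-74,94,-74],
  [-87,110,-87],
  [-99,125,-100],
], claw=[-1,-1,-1,-1,-1,-1,-1,-1,-1,-1], roll=[0,0,0,0,0,0,0,0,0,0])

```text
clock: 10.62
ee_pos: [0.5817, -0.3011, 0.3428]
orientation: [2.473, 1.914, -0.031]
force: [0.7, 0.6, -2.4]
gripper_width: 0.147
grip_force: 50.0
```

Call:
play_rows([
  [-12,15,-13],
  [-25,31,-25],
  [-37,47,-37],
  [-49,62,-49],
  [-61,77,-61],
  [-73,92,-73],
  [-83,105,-83],
  [-91,115,-91],
  [-96,122,-97],
  [-99,125,-100],
], claw=[-1,-1,-1,-1,-1,-1,-1,-1,-1,-1], roll=[-2,-4,-7,-10,-13,-16,-19,-22,-24,-25])

```text
clock: 11.45
ee_pos: [0.6787, -0.426, 0.4449]
orientation: [2.001, 2.408, -0.035]
force: [0.4, -0.6, -3.4]
gripper_width: 0.145
grip_force: 50.0
```

```bash
cat > rat.py <<'E'
from plan import *
import sys
q=here();x,A=fk(q,P);print('now',x.round(3),tilt(q),q.round(3),manip.get_obs()['clock'],manip.get_obs()['force'].round(1))
u=np.array([*x[:2],0])/np.hypot(*x[:2])
for i in range(int(sys.argv[1])):
    dp=fk(q,P)[1].inv().apply(.3*u+[0,0,float(sys.argv[2])])*1000; q=cmd2(q,dp,0,2,1)
    if i%3==0 or i+1==int(sys.argv[1]): print(i,dp.round(),q.round(2),tilt(q),fk(q,P)[0].round(3))
E
python3 rat.py 22 .2
```

```text
now [ 0.679 -0.426  0.445] (array([-0.022, -0.011]), np.float64(1.4)) [-0.694  0.563  0.756 -0.023  1.812 -0.884] 11.45 [ 0.4 -0.6 -3.4]
0 [-208.  219. -198.] [-0.69  0.7   0.52 -0.02  1.91 -0.88] (array([-0.022, -0.011]), np.float64(1.4)) [ 0.708 -0.444  0.468]
3 [-212.  223. -188.] [-0.68  0.91  0.13 -0.02  2.03 -0.88] (array([-0.066,  0.036]), np.float64(4.3)) [ 0.746 -0.468  0.504]
6 [-223.  235. -157.] [-0.69  0.89  0.13 -0.    1.95 -0.87] (array([-0.132,  0.107]), np.float64(9.8)) [ 0.759 -0.478  0.522]
9 [-233.  245. -124.] [-0.69  0.88  0.13  0.01  1.87 -0.87] (array([-0.199,  0.178]), np.float64(15.5)) [ 0.774 -0.488  0.539]
12 [-240.  253.  -90.] [-0.69  0.87  0.13  0.02  1.78 -0.87] (array([-0.264,  0.248]), np.float64(21.2)) [ 0.791 -0.499  0.556]
15 [-245.  259.  -54.] [-0.69  0.86  0.13  0.03  1.68 -0.87] (array([-0.328,  0.316]), np.float64(27.1)) [ 0.808 -0.51   0.573]
18 [-248.  261.  -17.] [-0.69  0.86  0.13  0.05  1.58 -0.87] (array([-0.389,  0.381]), np.float64(33.0)) [ 0.826 -0.522  0.589]
21 [-248.  261.   20.] [-0.69  0.86  0.13  0.06  1.48 -0.87] (array([-0.446,  0.441]), np.float64(38.8)) [ 0.844 -0.533  0.606]
```

Call:
play_rows([
  [-9,10,-8],
  [-24,25,-22],
  [-42,44,-40],
], claw=[-1,-1,-1], roll=[0,0,0])

```text
clock: 11.7
ee_pos: [0.7239, -0.4538, 0.482]
orientation: [2.003, 2.408, -0.035]
force: [0.8, -1.2, -2.1]
gripper_width: 0.142
grip_force: 50.0
```

Call:
play_rows([
  [-210,220,-195],
], claw=[-1], roll=[0])

```text
clock: 11.78
ee_pos: [0.737, -0.4624, 0.4936]
orientation: [1.995, 2.399, -0.033]
force: [1.9, -1.4, -2.8]
gripper_width: 0.142
grip_force: 50.0
```

Call:
play_rows([
  [-212,223,-185],
], claw=[-1], roll=[0])

```text
clock: 11.87
ee_pos: [0.7426, -0.4666, 0.4907]
orientation: [1.987, 2.39, -0.028]
force: [0.6, -0.6, -1.8]
gripper_width: 0.148
grip_force: 50.0
```

Call:
play_rows([
  [-215,226,-178],
], claw=[-1], roll=[0])

```text
clock: 11.95
ee_pos: [0.7457, -0.469, 0.4941]
orientation: [1.972, 2.372, -0.023]
force: [1.4, 0.8, -4.2]
gripper_width: 0.147
grip_force: 50.0
```

```bash
python3 rat.py 20 .2
```

```text
now [ 0.746 -0.469  0.494] (array([-0.053,  0.025]), np.float64(3.4)) [-0.685  0.917  0.132 -0.017  2.036 -0.877] 11.95 [ 1.4  0.8 -4.2]
0 [-214.  225. -183.] [-0.69  0.91  0.13 -0.01  2.01 -0.88] (array([-0.075,  0.048]), np.float64(5.1)) [ 0.75  -0.472  0.501]
3 [-225.  237. -152.] [-0.69  0.9   0.13  0.    1.93 -0.87] (array([-0.141,  0.119]), np.float64(10.7)) [ 0.764 -0.481  0.519]
6 [-234.  247. -119.] [-0.69  0.88  0.13  0.01  1.85 -0.87] (array([-0.208,  0.19 ]), np.float64(16.4)) [ 0.779 -0.492  0.537]
9 [-241.  255.  -84.] [-0.69  0.87  0.13  0.03  1.76 -0.87] (array([-0.273,  0.26 ]), np.float64(22.2)) [ 0.796 -0.502  0.555]
12 [-246.  259.  -48.] [-0.69  0.87  0.13  0.04  1.66 -0.87] (array([-0.337,  0.328]), np.float64(28.0)) [ 0.813 -0.514  0.572]
15 [-248.  262.  -11.] [-0.69  0.86  0.13  0.05  1.56 -0.87] (array([-0.397,  0.392]), np.float64(33.9)) [ 0.831 -0.525  0.588]
18 [-247.  261.   26.] [-0.69  0.86  0.13  0.06  1.46 -0.87] (array([-0.453,  0.451]), np.float64(39.7)) [ 0.848 -0.537  0.605]
19 [-246.  260.   38.] [-0.69  0.86  0.13  0.07  1.43 -0.87] (array([-0.47,  0.47]), np.float64(41.7)) [ 0.854 -0.54   0.611]
```

The build-up works as simulated, at about 2° per row and toward the cut corner. Continuing.

Call:
play_rows([
  [-216,227,-180],
], claw=[-1], roll=[0])

```text
clock: 12.03
ee_pos: [0.7476, -0.4702, 0.5062]
orientation: [1.951, 2.347, -0.018]
force: [0.2, 0.3, -3.2]
gripper_width: 0.145
grip_force: 50.0
```

Call:
play_rows([
  [-219,230,-170],
], claw=[-1], roll=[0])

```text
clock: 12.12
ee_pos: [0.7498, -0.4715, 0.5172]
orientation: [1.93, 2.323, -0.013]
force: [-0.7, -0.4, -2.3]
gripper_width: 0.148
grip_force: 50.0
```

Call:
play_rows([
  [-222,234,-160],
], claw=[-1], roll=[0])

```text
clock: 12.2
ee_pos: [0.7528, -0.4734, 0.5242]
orientation: [1.912, 2.303, -0.009]
force: [-0.4, -0.1, -3.7]
gripper_width: 0.144
grip_force: 50.0
```

Call:
play_rows([
  [-225,237,-150],
], claw=[-1], roll=[0])

```text
clock: 12.28
ee_pos: [0.7564, -0.4759, 0.5283]
orientation: [1.896, 2.285, -0.004]
force: [-0.3, -0.2, -3.3]
gripper_width: 0.144
grip_force: 50.0
```

Call:
play_rows([
  [-228,240,-140],
], claw=[-1], roll=[0])

```text
clock: 12.37
ee_pos: [0.7603, -0.4787, 0.5311]
orientation: [1.881, 2.268, 0.001]
force: [-0.4, -0.0, -3.4]
gripper_width: 0.146
grip_force: 50.0
```

Call:
play_rows([
  [-231,244,-130],
], claw=[-1], roll=[0])

```text
clock: 12.45
ee_pos: [0.7646, -0.4817, 0.5335]
orientation: [1.867, 2.25, 0.005]
force: [-1.1, 0.2, -3.2]
gripper_width: 0.145
grip_force: 50.0
```

Call:
play_rows([
  [-234,247,-120],
], claw=[-1], roll=[0])

```text
clock: 12.53
ee_pos: [0.769, -0.4847, 0.5358]
orientation: [1.852, 2.233, 0.01]
force: [0.6, 0.2, -3.0]
gripper_width: 0.143
grip_force: 50.0
```

Call:
play_rows([
  [-236,250,-110],
], claw=[-1], roll=[0])

```text
clock: 12.62
ee_pos: [0.7735, -0.4877, 0.5383]
orientation: [1.836, 2.215, 0.014]
force: [0.5, 0.3, -3.1]
gripper_width: 0.147
grip_force: 50.0
```

```bash
python3 rat.py 12 .2; python3 - <<'E'
from h import *
c=cam('side');a=cam('top')
save('f',np.hstack([c['image'][0:240,200:520],a['image'][100:340,300:620]]))
E
```

```text
now [ 0.774 -0.488  0.538] (array([-0.195,  0.174]), np.float64(15.2)) [-0.688  0.878  0.128  0.009  1.871 -0.871] 12.6167 [ 0.5  0.3 -3.1]
0 [-236.  248. -115.] [-0.69  0.88  0.13  0.01  1.84 -0.87] (array([-0.217,  0.198]), np.float64(17.1)) [ 0.779 -0.491  0.544]
3 [-242.  255.  -80.] [-0.69  0.87  0.13  0.03  1.75 -0.87] (array([-0.283,  0.267]), np.float64(22.9)) [ 0.796 -0.503  0.561]
6 [-247.  259.  -43.] [-0.69  0.86  0.13  0.04  1.66 -0.87] (array([-0.346,  0.335]), np.float64(28.8)) [ 0.813 -0.514  0.578]
9 [-248.  261.   -7.] [-0.69  0.86  0.13  0.05  1.56 -0.87] (array([-0.406,  0.398]), np.float64(34.6)) [ 0.831 -0.526  0.594]
11 [-248.  261.   18.] [-0.69  0.86  0.13  0.06  1.49 -0.87] (array([-0.443,  0.438]), np.float64(38.5)) [ 0.843 -0.534  0.605]
```

View pics/f.png

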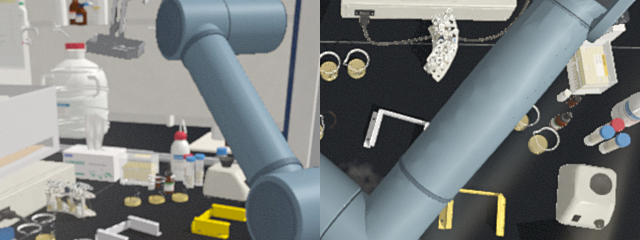

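The side view shows the tray still held and tilting at (115,45), and the holder empty and in its place at (130,232). Continuing to about 35°.

Call:
play_rows([
  [-237,250,-110],
], claw=[-1], roll=[0])

```text
clock: 12.8
ee_pos: [0.7775, -0.4904, 0.5407]
orientation: [1.822, 2.199, 0.018]
force: [0.2, 0.2, -3.9]
gripper_width: 0.142
grip_force: 50.0
```

Call:
play_rows([
  [-239,252,-100],
], claw=[-1], roll=[0])

```text
clock: 12.88
ee_pos: [0.7819, -0.4935, 0.5451]
orientation: [1.805, 2.178, 0.023]
force: [0.6, 0.4, -2.9]
gripper_width: 0.145
grip_force: 50.0
```

Call:
play_rows([
  [-241,254,-88],
], claw=[-1], roll=[0])

```text
clock: 12.97
ee_pos: [0.7863, -0.4964, 0.5492]
orientation: [1.788, 2.158, 0.027]
force: [-0.2, 0.1, -2.5]
gripper_width: 0.144
grip_force: 50.0
```

Call:
play_rows([
  [-243,256,-75],
], claw=[-1], roll=[0])

```text
clock: 13.05
ee_pos: [0.7909, -0.4996, 0.5527]
orientation: [1.771, 2.139, 0.031]
force: [0.4, -0.5, -2.6]
gripper_width: 0.14
grip_force: 50.0
```

Call:
play_rows([
  [-245,258,-62],
], claw=[-1], roll=[0])

```text
clock: 13.13
ee_pos: [0.7959, -0.5029, 0.5555]
orientation: [1.755, 2.12, 0.035]
force: [0.4, -0.6, -3.5]
gripper_width: 0.144
grip_force: 50.0
```

Call:
play_rows([
  [-246,259,-50],
], claw=[-1], roll=[0])

```text
clock: 13.22
ee_pos: [0.8009, -0.5065, 0.5576]
orientation: [1.739, 2.101, 0.039]
force: [-0.3, -0.2, -2.4]
gripper_width: 0.149
grip_force: 50.0
```

Call:
play_rows([
  [-247,260,-38],
], claw=[-1], roll=[0])

```text
clock: 13.3
ee_pos: [0.8062, -0.5101, 0.5597]
orientation: [1.722, 2.082, 0.043]
force: [-0.6, -0.1, -3.6]
gripper_width: 0.145
grip_force: 50.0
```

Call:
play_rows([
  [-248,261,-25],
], claw=[-1], roll=[0])

```text
clock: 13.38
ee_pos: [0.8117, -0.5138, 0.5614]
orientation: [1.706, 2.063, 0.047]
force: [0.1, -0.5, -3.3]
gripper_width: 0.146
grip_force: 50.0
```

Call:
play_rows([
  [-248,261,-12],
], claw=[-1], roll=[0])

```text
clock: 13.47
ee_pos: [0.8174, -0.5176, 0.5629]
orientation: [1.69, 2.044, 0.051]
force: [0.4, 0.6, -3.1]
gripper_width: 0.146
grip_force: 50.0
```

```bash
python3 rat.py 3 .2; python3 - <<'E'
from plan import *
q=here();x,A=fk(q,P)
for t in([.60,-.35,.42],[.62,-.30,.40]):
    print(to(t,q),ik(q,np.array(t),A,100).round(2))
E
```

```text
now [ 0.817 -0.518  0.563] (array([-0.339,  0.327]), np.float64(28.1)) [-0.691  0.875  0.127  0.037  1.65  -0.868] 13.4667 [ 0.4  0.6 -3.1]
0 [-248.  260.  -35.] [-0.69  0.87  0.13  0.04  1.62 -0.87] (array([-0.359,  0.349]), np.float64(30.1)) [ 0.823 -0.521  0.569]
2 [-249.  261.  -11.] [-0.69  0.87  0.13  0.05  1.55 -0.87] (array([-0.399,  0.391]), np.float64(34.0)) [ 0.834 -0.529  0.581]
[ 230.7 -206.3   -3.2] [-0.71 -0.02  1.55  0.05  1.12 -0.91]
[ 281.7 -182.7    8.6] [-0.62 -0.03  1.6   0.    1.09 -0.8 ]
```

Call:
play_rows([
  [-248,261,-30],
], claw=[-1], roll=[0])

```text
clock: 13.55
ee_pos: [0.8219, -0.5207, 0.5657]
orientation: [1.675, 2.026, 0.055]
force: [0.4, -0.2, -4.3]
gripper_width: 0.145
grip_force: 50.0
```

Call:
play_rows([
  [-248,261,-20],
], claw=[-1], roll=[0])

```text
clock: 13.63
ee_pos: [0.8261, -0.5236, 0.5704]
orientation: [1.658, 2.006, 0.059]
force: [-0.2, -0.2, -2.5]
gripper_width: 0.143
grip_force: 50.0
```

Call:
play_rows([
  [-248,261,-8],
], claw=[-1], roll=[0])

```text
clock: 13.72
ee_pos: [0.8306, -0.5265, 0.5751]
orientation: [1.64, 1.986, 0.062]
force: [0.1, -0.4, -1.8]
gripper_width: 0.147
grip_force: 50.0
```

Call:
play_rows([
  [0,0,0],
  [0,0,0],
  [0,0,0],
  [0,0,0],
], claw=[-1,-1,-1,-1], roll=[0,0,0,0])

```text
clock: 14.05
ee_pos: [0.8302, -0.5263, 0.5744]
orientation: [1.642, 1.988, 0.062]
force: [0.7, -0.1, -3.4]
gripper_width: 0.146
grip_force: 50.0
```

```bash
python3 rat.py 2 .2; python3 - <<'E'
from plan import *
from h import *
q=here();x,A=fk(q,P)
for t in([.66,-.40,.45],[.55,-.15,.40]):
    print(to(t,q),ik(q,np.array(t),A,100).round(2))
c=cam('side');a=cam('top')
# tray centre projection
tc=x+A.apply([0,0,.05])
T=np.linalg.inv(c['world_from_camera'])@np.r_[tc,1];u,v=T[:2]/T[2]*c['f']+[c['cx'],c['cy']];print(u,v)
u=int(np.clip(u,60,580));v=int(np.clip(v,50,430))
save('g',cv2.resize(c['image'][v-50:v+50,u-60:u+60],(720,600),interpolation=cv2.INTER_CUBIC))
E
```

```text
now [ 0.83  -0.526  0.574] (array([-0.383,  0.374]), np.float64(32.3)) [-0.692  0.873  0.128  0.045  1.579 -0.868] 14.05 [ 0.7 -0.1 -3.4]
0 [-249.  261.   -9.] [-0.69  0.87  0.13  0.05  1.55 -0.87] (array([-0.402,  0.394]), np.float64(34.3)) [ 0.836 -0.53   0.58 ]
1 [-249.  261.    4.] [-0.69  0.87  0.13  0.05  1.51 -0.87] (array([-0.421,  0.415]), np.float64(36.2)) [ 0.842 -0.534  0.586]
[ 180.2 -166.8   -8.2] [-0.71  0.12  1.37  0.06  1.09 -0.91]
[ 439.8 -221.1  -90.5] [-0.42 -0.35  1.89 -0.12  1.05 -0.58]
302.0365176278484 28.053716386763682
```

View pics/g.png

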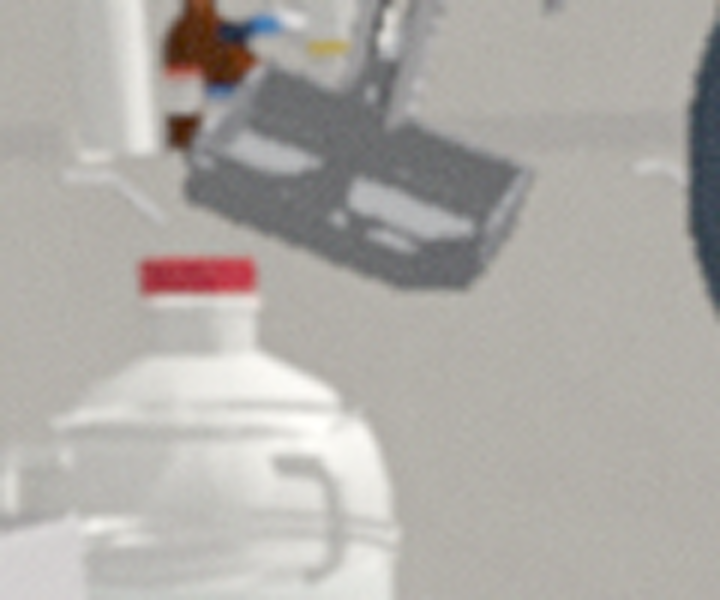

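The crop shows the tray held and leaning toward its cut corner (440,285). At least one nut may still be at about (345,215), short of the corner. I'll add the last degrees, then bring the tray closer to see the nuts well.

Call:
play_rows([
  [-248,261,-9],
], claw=[-1], roll=[0])

```text
clock: 14.23
ee_pos: [0.8346, -0.5291, 0.5785]
orientation: [1.626, 1.969, 0.066]
force: [-0.1, 0.5, -4.2]
gripper_width: 0.142
grip_force: 50.0
```

Call:
play_rows([
  [-249,261,4],
], claw=[-1], roll=[0])

```text
clock: 14.32
ee_pos: [0.839, -0.5322, 0.5838]
orientation: [1.608, 1.948, 0.07]
force: [0.2, 0.3, -2.9]
gripper_width: 0.144
grip_force: 50.0
```

Call:
play_rows([
  [0,0,0],
  [0,0,0],
], claw=[-1,-1], roll=[0,0])

```text
clock: 14.48
ee_pos: [0.8385, -0.5318, 0.5839]
orientation: [1.609, 1.949, 0.07]
force: [0.7, -0.4, -2.3]
gripper_width: 0.14
grip_force: 50.0
```

Call:
play_rows([
  [3,-2,0],
  [10,-5,-2],
  [21,-11,-4],
  [35,-19,-7],
  [51,-27,-10],
  [69,-37,-14],
  [88,-47,-18],
  [108,-57,-22],
  [128,-68,-26],
  [148,-78,-30],
], claw=[-1,-1,-1,-1,-1,-1,-1,-1,-1,-1], roll=[0,0,0,0,0,0,0,0,0,0])

```text
clock: 15.32
ee_pos: [0.7428, -0.4072, 0.5151]
orientation: [1.609, 1.949, 0.069]
force: [0.6, -0.5, -3.0]
gripper_width: 0.145
grip_force: 50.0
```

```bash
python3 - <<'E'
from plan import *
q=here();x,A=fk(q,P);print(x,tilt(q),q.round(2))
for t in([.60,-.22,.40],[.55,-.15,.40]):
    q1=ik(q,np.array(t),A,100);print(to(t,q),q1.round(2),tilt(q1))
E
```

```text
[ 0.74279978 -0.40719734  0.51510708] (array([-0.412,  0.405]), np.float64(35.2)) [-0.64  0.28  1.08  0.02  1.16 -0.83]
[ 229.  -122.6  -35.2] [-0.51 -0.21  1.79 -0.07  0.95 -0.67] (array([-0.412,  0.405]), np.float64(35.2))
[ 296.6 -148.   -81.9] [-0.41 -0.38  1.92 -0.13  1.   -0.57] (array([-0.412,  0.405]), np.float64(35.2))
```

Call:
play_rows([
  [14,-7,-2],
  [35,-19,-5],
  [62,-33,-9],
  [92,-49,-14],
  [122,-65,-19],
  [152,-81,-23],
  [180,-96,-28],
  [204,-109,-31],
  [221,-118,-34],
  [229,-123,-35],
], claw=[-1,-1,-1,-1,-1,-1,-1,-1,-1,-1], roll=[0,0,0,0,0,0,0,0,0,0])

```text
clock: 16.15
ee_pos: [0.5993, -0.2191, 0.3988]
orientation: [1.609, 1.951, 0.07]
force: [0.3, -0.6, -2.9]
gripper_width: 0.142
grip_force: 50.0
```

Call:
play_rows([
  [0,0,0],
  [0,0,0],
  [0,0,0],
  [0,0,0],
], claw=[-1,-1,-1,-1], roll=[0,0,0,0])

```text
clock: 16.48
ee_pos: [0.6014, -0.2222, 0.4011]
orientation: [1.609, 1.948, 0.069]
force: [1.0, -0.3, -4.1]
gripper_width: 0.149
grip_force: 50.0
```

```bash
python3 - <<'E'
from plan import *
from h import *
q=here();x,A=fk(q,P);print(x,tilt(q))
c=cam('side');a=cam('top')
def proj(c,p):
    T=np.linalg.inv(c['world_from_camera'])@np.r_[p,1];return T[:2]/T[2]*c['f']+[c['cx'],c['cy']]
# tray frame pt (tx,ty,tz) -> tool: x=ty, y=tx, z=-(tz-.0765+..) 
tp=lambda p:x+A.apply([p[1],p[0],.074-p[2]])
im=[]
for k in(c,a):
    print([proj(k,tp(p)).round(0) for p in((-.061,.039,.003),(0,0,0))])
    u,v=proj(k,tp((0,0,.02)));u=int(np.clip(u,50,590));v=int(np.clip(v,55,425))
    im.append(cv2.resize(k['image'][v-55:v+55,u-50:u+50],(400,440),interpolation=cv2.INTER_CUBIC))
save('i',np.hstack(im))
E
```

```text
[ 0.60135746 -0.22218789  0.40106088] (array([-0.412,  0.405]), np.float64(35.3))
[array([344., 129.]), array([326., 111.])]
[array([396., 226.]), array([408., 195.])]
```

View pics/i.png

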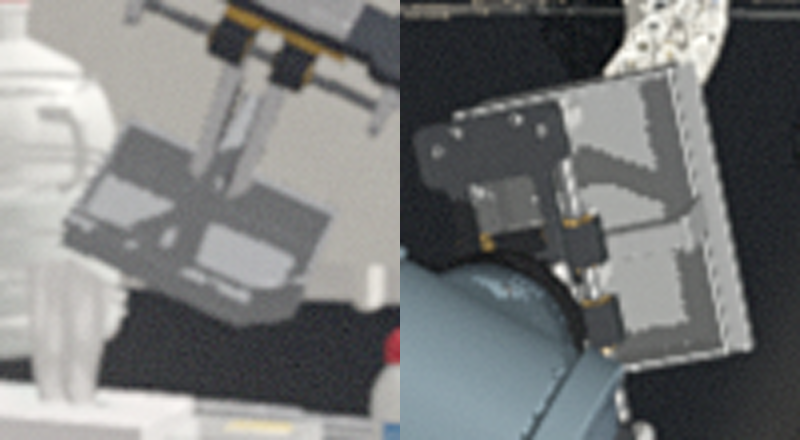

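The tilt is 35.3°. Neither view shows a nut anywhere on the visible floor, but the corner itself is hidden by the near walls on the left and the gripper on the right. I'll carry the tray left, lean unchanged, to where the top camera should see into the corner.

```bash
python3 - <<'E'
from plan import *
q=here();x,A=fk(q,P)
for t in([.35,.40,.40],[.45,.35,.40],[.5,.25,.40],[.55,.2,.4]):
    qq=q
    for s in np.linspace(0,1,9): qq=ik(qq,x+s*(np.array(t)-x),A,100)
    print(t,to(t,q),qq.round(2),tilt(qq),np.abs(fk(qq,P)[0]-t).max())
E
```

```text
[0.35, 0.4, 0.4] [ 585.1  -57.3 -323.1] [ 0.92 -0.1   1.7  -0.62  1.53  0.75] (array([-0.412,  0.405]), np.float64(35.3)) 2.220446049250313e-16
[0.45, 0.35, 0.4] [ 531.6   17.2 -259.1] [ 0.72 -0.08  1.68 -0.6   1.41  0.59] (array([-0.412,  0.405]), np.float64(35.3)) 2.220446049250313e-16
[0.5, 0.25, 0.4] [ 436.8   34.8 -202.6] [ 0.5  -0.18  1.77 -0.57  1.3   0.4 ] (array([-0.412,  0.405]), np.float64(35.3)) 1.942890293094024e-16
[0.55, 0.2, 0.4] [ 387.4   65.5 -162.4] [ 0.37 -0.16  1.75 -0.53  1.23  0.28] (array([-0.412,  0.405]), np.float64(35.3)) 7.771561172376096e-15
```

Call:
play_rows([
  [5,0,-2],
  [17,0,-8],
  [37,1,-18],
  [64,2,-31],
  [96,3,-47],
  [130,4,-64],
  [164,5,-80],
  [198,6,-97],
  [232,7,-113],
  [266,8,-130],
], claw=[-1,-1,-1,-1,-1,-1,-1,-1,-1,-1], roll=[0,0,0,0,0,0,0,0,0,0])

```text
clock: 17.42
ee_pos: [0.5229, 0.0673, 0.4003]
orientation: [1.609, 1.948, 0.072]
force: [0.7, 0.3, -3.2]
gripper_width: 0.148
grip_force: 50.0
```

Call:
play_rows([
  [34,1,-17],
  [68,2,-33],
  [102,3,-50],
  [136,4,-66],
  [170,5,-83],
  [202,6,-99],
  [229,7,-112],
  [249,8,-122],
  [261,8,-128],
  [266,9,-130],
], claw=[-1,-1,-1,-1,-1,-1,-1,-1,-1,-1], roll=[0,0,0,0,0,0,0,0,0,0])

```text
clock: 18.25
ee_pos: [0.4475, 0.3534, 0.4002]
orientation: [1.607, 1.952, 0.072]
force: [-0.1, 0.4, -3.0]
gripper_width: 0.146
grip_force: 50.0
```

Call:
play_rows([
  [0,0,0],
  [0,0,0],
  [0,0,0],
  [0,0,0],
], claw=[-1,-1,-1,-1], roll=[0,0,0,0])

```text
clock: 18.58
ee_pos: [0.4489, 0.3502, 0.4004]
orientation: [1.611, 1.948, 0.069]
force: [-0.1, -0.1, -2.7]
gripper_width: 0.147
grip_force: 50.0
```

```bash
cat > look.py <<'E'
from plan import *
from h import *
import sys
q=here();x,A=fk(q,P);print(x,tilt(q))
c=cam('side');a=cam('top')
def proj(c,p):
    T=np.linalg.inv(c['world_from_camera'])@np.r_[p,1];return T[:2]/T[2]*c['f']+[c['cx'],c['cy']]
tp=lambda p:x+A.apply([p[1],p[0],.074-p[2]])
im=[]
for k in(c,a):
    u,v=proj(k,tp((-.03,.02,.02)));u=int(np.clip(u,40,600));v=int(np.clip(v,45,435))
    print('corner in crop',(proj(k,tp((-.061,.039,.003)))-[u-40,v-45])*5)
    im.append(cv2.resize(k['image'][v-45:v+45,u-40:u+40],(400,450),interpolation=cv2.INTER_CUBIC))
save(sys.argv[1],np.hstack(im))
E
python3 look.py j
```

```text
[0.44893082 0.35021681 0.40040984] (array([-0.412,  0.405]), np.float64(35.3))
corner in crop [261.28718486 346.55519302]
corner in crop [216.68853393 288.53828828]
```

View pics/j.png

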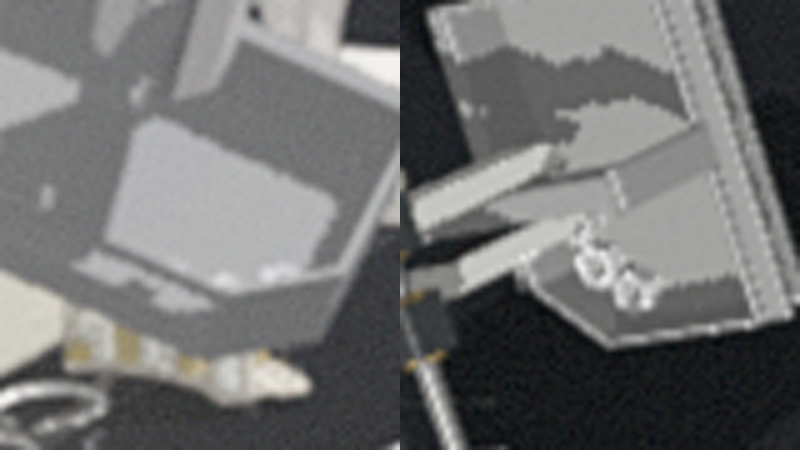

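```bash
python3 - <<'E'
from plan import *
from h import *
q=here();x,A=fk(q,P);a=cam('top')
tp=lambda p:x+A.apply([p[1],p[0],.074-p[2]])
def proj(c,p):
    T=np.linalg.inv(c['world_from_camera'])@np.r_[p,1];return T[:2]/T[2]*c['f']+[c['cx'],c['cy']]
u,v=proj(a,tp((-.03,.02,.02)));u=int(u);v=int(v)
for n in((580,235),(597,267),(635,292)):
    t=np.array([(n[0]-400)/5+u-40,n[1]/5+v-45])
    s=least_squares(lambda p:proj(a,tp((p[0],p[1],.013)))-t,[-.05,.03],x_scale=.01).x; print((s*1000).round(1))
E
```

```text
[-33.2  38.6]
[-47.9  35.4]
[-61.   20.3]
```

```bash
python3 -c "
from station import manip
o=manip.get_obs();print(o['clock'],abs(o['qd']).max(),o['grip_force']);print(manip.job_done())"
```

```text
18.7333 0.0063818324932212326 49.96792674064636
the job is handed in; nothing more can be done
None
```

The job is handed in at 18.7 s: the tray was pulled out of its runners, lifted (grip point at about 0.40 m) and held still, tilted 35° toward its cut corner. The last top view shows all three nuts together in that corner: two against its wall and the third beside them along the +y side.

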